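# Drop a pipe offcut into the lever-lid scrap bin

### The arm

A 6-joint arm with a two-finger parallel gripper is mounted at the origin on a cart in front of the work surface, level with it; the furniture and walls round the work are solid. World frame = base frame: x ahead of the robot, y to its left, z up, the work surface at z = 0. Lengths are in m, angles in rad, forces in N, time in s.
With the tool pointing down it reaches from about 0.325 to 0.775 m from the base axis. Payload 5.5 kg.
Tool frame: the origin (TCP) lies at the very end of the fingers, on their centre line; the grasp point (between the pads) lies 19 mm behind it; z points along the fingers, y is the line along which they close (so a half turn about z gives the same grasp; the last joint's range is limited). The gripper opens to 85 mm and grips with 20 to 120 N. Pads are 22 mm wide; open, the fingers measure 114 mm over their backs; the gripper's body (76 mm by 85 mm) begins 54 mm behind the grasp point. The pads swing forward as they close: fully open they stand 13 mm farther back than shut.
Start: joints at [1.164, 0.091, 1.231, -0, 1.82, -0.057], TCP at [0.206, 0.564, 0.231] pointing down, gripper open.
Joint ranges: [-2.87, 2.87], [-0.86, 2.18], [0.17, 2.46], [-1.51, 4.65], [0.06, 2.69], [-2.65, 2.65]. Speed limits (rad/s): [2.57, 2.57, 3.01, 3.14, 3.14, 3.14].

### API

Orientations are given as [roll, pitch, yaw] about the fixed x, y, z axes, in that order (R = Rz(yaw) Ry(pitch) Rx(roll)).
In Python, from bench import env gives the robot as it stands.
- The arm moves only by the tool jog_arm, never from a script. Its argument "motion" is a list of rows, each a list of 4 numbers: the shift along the tool's x, y, z scaled (see below), then the turn about the tool's z scaled (see below). In form: [[x, y, z, turn], ...]. A call has 1 to 5 rows; each row shifts and turns the commanded pose from where the row before left it, along the tool's axes as they then stand; what a row does not reach is not made up. The controller multiplies each number of a shift by 20 mm and each number of a turn by 0.12 rad. A row lasts 1/10 s, in which the tool goes at most 50 mm and 8.59 degrees, less where a joint would pass 70% of its speed; a pose out of reach is approached as far as the arm can. A call with a number of a shift or a turn outside -1 to 1 is refused whole. A call with a gripper value outside its range is refused whole. "hand" is the closure in counts, from 0 (fully open) to 255 (shut), set as the call begins (left out, the last holds). The fingers move at their own pace and stop on an object; "force" is the grip in N (left out, the last holds). Time passes only in rows, so rows that do not move let the fingers close. It gives the time, the measured TCP pose, the force, the opening and the grip force at its end, in the units of the state.
- env.read_state(): the state, without advancing time (a new reading comes with each control period).
- env.camera(name): name is "side" or "top"; returns a dict with "image" (480x640x3 uint8, red, green, blue), "fx", "fy", "cx", "cy" (pixels), "k1" (the pictures are not rectified: a ray, as slopes to the right and down, at radius r is drawn at 1 + k1 r^2 times it, then the intrinsics apply), "R" (3x3) and "t" (3): a world point X has camera coordinates R X + t. Camera axes: x right, y down, z forward; pixel columns grow to the right and rows downward; lengths in m; the calibration is good to about 2 mm. A picture is of the moment at which its call begins. There is no depth.
- env.finish_job(): hands the job in; it is judged then, once.
The state is a dict: "time": time; "qpos": joint angles; "dq": joint speeds; "joint_efforts": joint torques, N m; "position": TCP position; "eef_rot": TCP orientation; "ft_force": force on the tool from outside, world axes, zero at the start; "wrist_torque": the same for the moment, N m; "opening": opening from 0.0 (shut) to 1.0 (fully open); "grip_force": force on a finger pad.
Only numpy, scipy, OpenCV 4.12 (cv2) and the standard library are available. Lean on these libraries where they do the work, as an engineer would, in place of code of your own. Each camera call takes 0.05 s, during which the arm holds its last target. There are 200 camera calls.

### The job

A copper pipe offcut waits on the chute of the blue scrap bin, held back by the shut lid. Press the bin's red lever right down so that the lid opens wide and the offcut rolls in, then ease the lever up slowly, taking two seconds or more, so that the lid closes without slamming. Work only the lever: do not pick up or touch the offcut or the lid, and leave the fittings and tools around the bin where they are.

Things in the scene. Friction and masses are not known exactly. Their poses are not given: they have to be found in the camera images.
- scrap_bin: blue scrap bin, fixed to the work surface, 140 (its x) x 120 (its y) x 100 mm high. Origin: centre of its underside, on the work surface; x points to its back (lid hinge side), y to its left (chute side), z up. Walls 4 mm, inner floor 8 mm above the surface. On the left a dark chute slopes down 18 deg to a slot in the left wall (sill 62 mm high); it reaches 82 mm out from the wall and is up to 100 mm high. The lever runs along the right side and sticks out in front.
- lever_pad (a point): middle of the top face of the red press pad, 40x34 mm, at the front end of the lever. At rest it lies at x -0.141, y -0.085, z 0.081 in the bin's frame, 71 mm in front of the bin's front wall, the face sloping 0.2 rad down to the back. It swings down about a pivot 110 mm behind it; fully pressed it is about 44 mm lower and within 5 mm of the same place in plan. Pressing takes about 3 to 8 N; let go, it springs up at once and the lid slams.
- lever_swing (a joint): lever angle, rad: 0 at rest (up), 0.40 pressed fully down against its stop
- lid_swing (a joint): lid angle, rad: 0 shut, about 1.1 wide open with the lever fully down. The lid follows the lever through a push rod, 2.75 rad per rad of lever, and falls by its own weight.
- bin_lid: grey metal lid, 150x132 mm, lying on the bin at 100 mm height, hinged along the top of the back wall; its front edge swings up and back. A skirt under its left edge shuts the chute's slot and is clear of the slot from about 0.7 rad on. Origin on the hinge line.
- offcut: copper pipe offcut, 28 mm across, 60 mm long, its axis along its own x; lying on the chute against the lid's skirt, loose; it rolls into the bin by itself when the lid is open. Origin at its centre.
- union_brass: small brass union fitting, 46x40x40 mm, standing behind the chute, left of the bin; loose; origin at the middle of its underside
- hex_nipple: grey galvanised hexagon nipple standing on end, 45x45x46 mm, right of the lever; loose; origin at the middle of its underside
- elbow_galv: grey galvanised pipe elbow, 64x64x40 mm, lying front left; loose; origin at the middle of its underside
- tee_galv: grey galvanised pipe tee, 54x74x35 mm, lying front left; loose; origin at the middle of its underside
- keys: van keys with a pink fob, 22x105x9 mm, lying flat in front of the bin, left of the lever; loose; origin at the middle of its underside
- thread_tape_1: roll of pink thread tape, 53x53x14 mm, lying flat at the right; loose; origin at the middle of its underside

How it is judged:
By the outcome, as a careful person would: the job done as asked, in the order asked, and still so for the second after the job is handed in, with the robot touching nothing.
It also fails if it takes over 45 s, if anything falls off the work surface, if the arm or the gripper's body presses on something with over 40 N, if the wrist force passes 120 N, or if a joint passes its speed limit or range.

## Working session

There is one attempt and no reset: what is moved stays moved. The work goes in short steps, Python scripts to look and compute and a tool call to move; the robot and the scene stay as the last step left them, time stands still between calls to the robot, and variables do not carry over. Pictures are saved under pics/ and viewed, at most 10 in all, crops included, and the job is handed in when it is done.

Besides the shell and the picture viewer there is one more tool, called after "Emit:" as name([rows], argument=value, ...), one row to a line, values as JSON. jog_arm: Moves the arm, as the interface text tells. Its arguments: {"type":"object","properties":{"motion":{"type":"array","items":{"type":"array","items":{"type":"number","minimum":-1,"maximum":1}}},"hand":{"type":"number"},"force":{"type":"number"}},"required":["motion"]}

```bash
mkdir -p pics; cat > h.py <<'E'
import numpy as np, cv2
from bench import env
def K(c): return np.array([[c['fx'],0,c['cx']],[0,c['fy'],c['cy']],[0,0,1.]]), np.array([c['k1'],0,0,0,0.])
def ray(c,px):
    k,d=K(c); p=cv2.undistortPoints(np.array([[px]],float),k,d)[0,0]
    R=np.array(c['R']); t=np.array(c['t']); return -R.T@t, R.T@np.array([p[0],p[1],1])
def plane(c,px,z):
    o,v=ray(c,px); return o+v*(z-o[2])/v[2]
def tri(c1,p1,c2,p2):
    o,v=ray(c1,p1);q,w=ray(c2,p2)
    s=np.linalg.lstsq(np.stack([v,-w],1),q-o,rcond=None)[0]
    a,b=o+s[0]*v,q+s[1]*w; return (a+b)/2,np.linalg.norm(a-b)
def save(c,n): cv2.imwrite('pics/'+n,c['image'][:,:,::-1])
E
python3 - <<'E'
from h import *
import pickle
s=env.read_state();print(s)
for n in('top','side'):
    c=env.camera(n);save(c,n+'0.png');pickle.dump(c,open(n+'.pkl','wb'))
    hsv=cv2.cvtColor(c['image'],cv2.COLOR_RGB2HSV)
    m=(((hsv[...,0]<8)|(hsv[...,0]>174))&(hsv[...,1]>150)&(hsv[...,2]>70)).astype(np.uint8)
    nn,l,st,ce=cv2.connectedComponentsWithStats(m)
    print(n,[(st[i].tolist(),ce[i].round(1).tolist()) for i in range(1,nn) if st[i][4]>40], c['fx'],c['R'],c['t'])
E
```

```text
{'time': 0.0, 'qpos': array([ 1.16427340e+00,  9.18537958e-02,  1.23189666e+00,  2.93897712e-05,
        1.81979247e+00, -5.67081728e-02]), 'dq': array([ 4.02086962e-04, -5.41364543e-05,  1.70956293e-03,  3.18107579e-04,
       -1.14040772e-03, -5.30045138e-04]), 'joint_efforts': array([-1.29340395e-03, -4.58724010e+01, -4.18038404e+01, -4.23330748e-04,
        1.14987086e-02,  2.07468935e-05]), 'position': array([0.2055192 , 0.56340212, 0.23014782]), 'eef_rot': array([-3.13964714e+00, -1.38988367e-04,  2.79178498e+00]), 'ft_force': array([-0.21712614, -1.00523941,  0.07413367]), 'wrist_torque': array([0.0092775 , 0.00193694, 0.03633893]), 'grip_force': 0.0, 'opening': 0.9962834501551858}
top [([599, 284, 19, 9, 108], [608.9, 288.7]), ([321, 295, 16, 19, 233], [328.6, 304.2])] 475.8366365624442 [[-0.00201108 -0.99995062  0.00973187]
 [-0.9956634   0.00109713 -0.09302256]
 [ 0.09300729 -0.00987675 -0.99561644]] [0.02755735 0.57244863 1.04380811]
side [([385, 50, 6, 12, 52], [387.8, 55.5]), ([284, 90, 14, 23, 166], [290.7, 101.0]), ([508, 90, 12, 19, 126], [513.3, 98.9]), ([372, 263, 25, 18, 281], [384.3, 271.6])] 546.3193703342067 [[-0.78388553 -0.62090219  0.00198529]
 [-0.48413333  0.60920738 -0.62807745]
 [ 0.38876522 -0.49330197 -0.7781483 ]] [0.46332274 0.31137937 0.98391103]
```

View pics/top0.png

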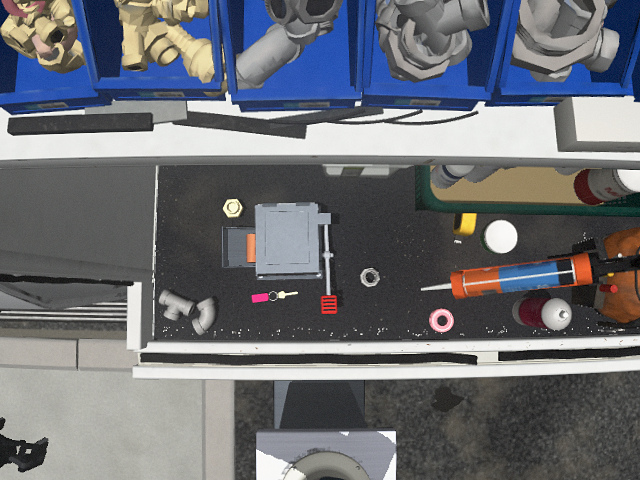

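View pics/side0.png

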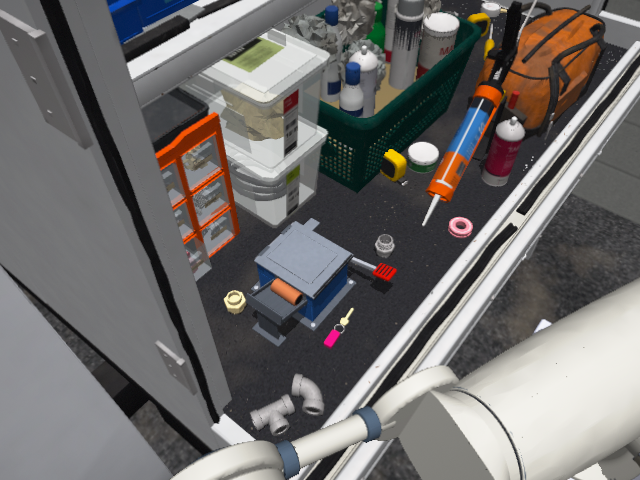

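The top view shows the bin at (287,240), with the red pad at (329,304) and the lever running up to (326,215). The keys are at (275,296), the nipple at (370,277) and the copper offcut at (251,247). In the side view the pad is at (384,272).

```bash
python3 - <<'E'
from h import *
import pickle
T=pickle.load(open('top.pkl','rb'));S=pickle.load(open('side.pkl','rb'))
print('pad',tri(T,(328.6,304.2),S,(384.3,271.6)))
for n,p,z in(('padz.08',(328.6,304.2),.081),('lidFL',(257,276),.1),('lidFR',(320,275),.1),('lidBL',(256,205),.1),('lidBR',(316,204),.1),('nip',(370,277),.046),('nipedge',(360,277),.046),('keyR',(298,294),.005),('rail',(328,345),.0),('left',(156,250),0)):
    print(n,plane(T,p,z).round(3))
for c in(T,S):
    hsv=cv2.cvtColor(c['image'],cv2.COLOR_RGB2HSV)
    m=(((hsv[...,0]<8)|(hsv[...,0]>174))&(hsv[...,1]>120)&(hsv[...,2]>50)).astype(np.uint8)
    m=cv2.morphologyEx(m,cv2.MORPH_CLOSE,np.ones((5,5)))
    nn,l,st,ce=cv2.connectedComponentsWithStats(m)
    for i in range(1,nn):
        if 200<st[i][4]<700: print(cv2.minAreaRect(np.argwhere(l==i)[:,::-1].astype(np.float32)))
o,_=ray(S,(320,240));print('sidecam',o)
E
```

```text
pad (array([ 0.44001657, -0.00365992,  0.07670573]), np.float64(0.0016795986240823529))
padz.08 [ 0.441 -0.003  0.081]
lidFL [0.5   0.147 0.1  ]
lidFR [0.502 0.015 0.1  ]
lidBL [0.65 0.15 0.1 ]
lidBR [0.652 0.023 0.1  ]
nip [ 0.499 -0.096  0.046]
nipedge [ 0.499 -0.074  0.046]
keyR [0.462 0.063 0.005]
rail [ 0.346 -0.005  0.   ]
left [0.563 0.394 0.   ]
((586.1025390625, 190.02963256835938), (36.502532958984375, 20.74213409423828), 61.11341857910156)
((329.0, 304.0), (18.0, 16.0), 90.0)
((532.5, 312.0), (27.0, 26.0), -0.0)
((198.0, 186.0), (46.0, 52.0), 90.0)
((214.45921325683594, 223.07257080078125), (25.80896759033203, 70.72222137451172), 43.36341857910156)
((384.0000305175781, 271.5000305175781), (21.91204833984375, 15.412713050842285), 21.801406860351562)
sidecam [0.13143075 0.58334875 0.96027922]
```

Emit:
jog_arm([
  [-0.9,-1,0,0],
  [-0.9,-1,0,0],
  [-0.9,-1,0,0],
  [-0.9,-1,0,0],
  [-0.9,-1,0,0],
], hand=255, force=40)

```text
time: 0.6
position: [0.2561, 0.4378, 0.2307]
eef_rot: [-3.141, -0.0, 2.792]
ft_force: [0.5, 0.2, -0.1]
opening: 0.144
grip_force: 0.0
```

Emit:
jog_arm([
  [-0.9,-1,0,0],
  [-0.9,-1,0,0],
  [-0.9,-1,0,0],
  [-0.9,-1,0,0],
  [-0.9,-1,0,0],
])

```text
time: 1.1
position: [0.3063, 0.313, 0.2308]
eef_rot: [-3.141, -0.0, 2.792]
ft_force: [0.7, 0.4, 0.5]
opening: 0.002
grip_force: 0.0
```

Emit:
jog_arm([
  [-0.9,-1,0,0],
  [-0.9,-1,0,0],
  [-0.9,-1,0,0],
  [-0.9,-1,0,0],
  [-0.9,-1,0,0],
])

```text
time: 1.6
position: [0.3566, 0.1882, 0.2309]
eef_rot: [-3.141, -0.0, 2.792]
ft_force: [0.6, -0.7, 0.2]
opening: -0.003
grip_force: 0.0
```

Emit:
jog_arm([
  [-0.9,-1,0,0],
  [-0.9,-1,0,0],
  [-0.9,-1,0,0],
  [-0.9,-1,0,0],
  [-0.9,-1,0,0],
])

```text
time: 2.1
position: [0.4069, 0.0634, 0.2309]
eef_rot: [-3.141, -0.0, 2.792]
ft_force: [-0.3, -0.1, 0.3]
opening: -0.002
grip_force: 0.0
```

Emit:
jog_arm([
  [-0.9,-1,0,0],
  [-0.9,-1,0,0],
  [-0.7,-0.8,0,0],
  [0,0,0,0],
  [0,0,0,0],
])

```text
time: 2.6
position: [0.4343, -0.0052, 0.2308]
eef_rot: [3.141, -0.001, 2.791]
ft_force: [-0.0, -0.1, 0.2]
opening: 0.003
grip_force: 0.0
```

Emit:
jog_arm([
  [0,0,1,0],
  [0,0,1,0],
  [0,0,1,0],
  [0,0,1,0],
  [0,0,1,0],
])

```text
time: 3.1
position: [0.4342, -0.004, 0.1305]
eef_rot: [3.141, 0.0, 2.793]
ft_force: [0.8, -0.0, 0.7]
opening: 0.002
grip_force: 0.0
```

Emit:
jog_arm([
  [0,0,0.8,0],
  [0,0,0.4,0],
  [0,0,0,0],
])

```text
time: 3.4
position: [0.4339, -0.0047, 0.1062]
eef_rot: [-3.141, -0.002, 2.792]
ft_force: [-1.2, -0.3, -0.4]
opening: -0.003
grip_force: 0.0
```

```bash
python3 - <<'E'
from h import *
c=env.camera('side');i=c['image'][180:380,200:460];cv2.imwrite('pics/s1.png',cv2.resize(i,None,fx=3,fy=3)[:,:,::-1])
E
```

```text
(no output)
```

View pics/s1.png

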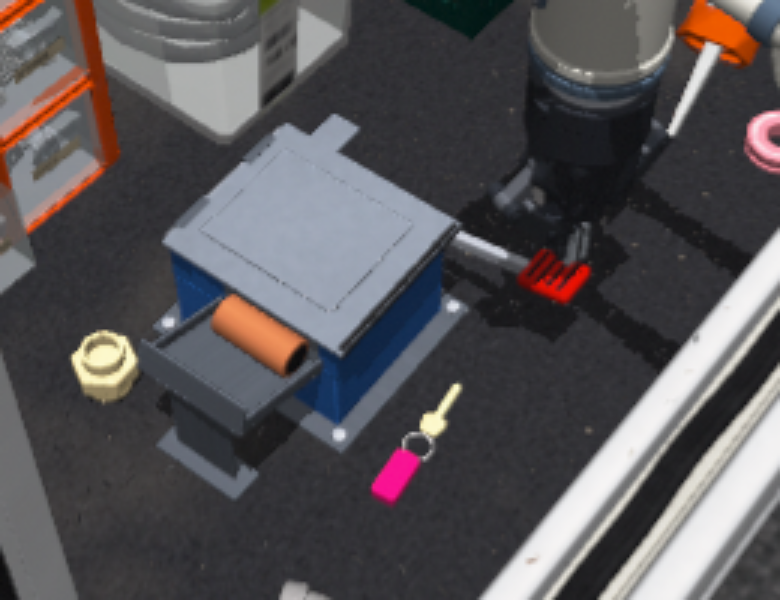

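The closed fingertips are at about (577,258) in the crop, just above the pad at (555,277). I'll project the TCP to check the offset.

```bash
python3 - <<'E'
from h import *
p=np.array(env.read_state()['position']);print(p)
c=env.camera('side');k,d=K(c);R=np.array(c['R'])
pr=lambda X:((cv2.projectPoints(np.array([X],float),cv2.Rodrigues(R)[0],np.array(c['t']),k,d)[0].ravel()-[200,180])*3).round(0)
for X in(p,[.434,-.004,.08],[.441,-.003,.08],[.441,.012,.08],[.42,-.003,.08]):print(X,pr(np.array(X)))
E
```

```text
[ 0.43441296 -0.00489611  0.10735189]
[ 0.43441296 -0.00489611  0.10735189] [564. 250.]
[0.434, -0.004, 0.08] [560. 276.]
[0.441, -0.003, 0.08] [550. 272.]
[0.441, 0.012, 0.08] [537. 286.]
[0.42, -0.003, 0.08] [577. 288.]
```

Emit:
jog_arm([
  [-0.25,0.3,0.3,0],
  [0,0,0.4,0],
  [0,0,0.4,0],
  [0,0,0.25,0],
  [0,0,0.25,0],
])

```text
time: 4.0
position: [0.441, -0.0014, 0.0752]
eef_rot: [-3.141, -0.0, 2.792]
ft_force: [-2.0, -0.5, 4.4]
opening: 0.0
grip_force: 2.4
```

Emit:
jog_arm([
  [0,0,0.25,0],
  [0,0,0.25,0],
  [0,0,0,0],
])

```text
time: 4.3
position: [0.441, -0.0014, 0.0646]
eef_rot: [-3.141, -0.001, 2.792]
ft_force: [-1.4, -0.3, 1.9]
opening: 0.001
grip_force: 1.2
```

```bash
python3 - <<'E'
from h import *
c=env.camera('side');i=c['image'][180:380,200:460];cv2.imwrite('pics/s2.png',cv2.resize(i,None,fx=3,fy=3)[:,:,::-1])
E
```

```text
(no output)
```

View pics/s2.png

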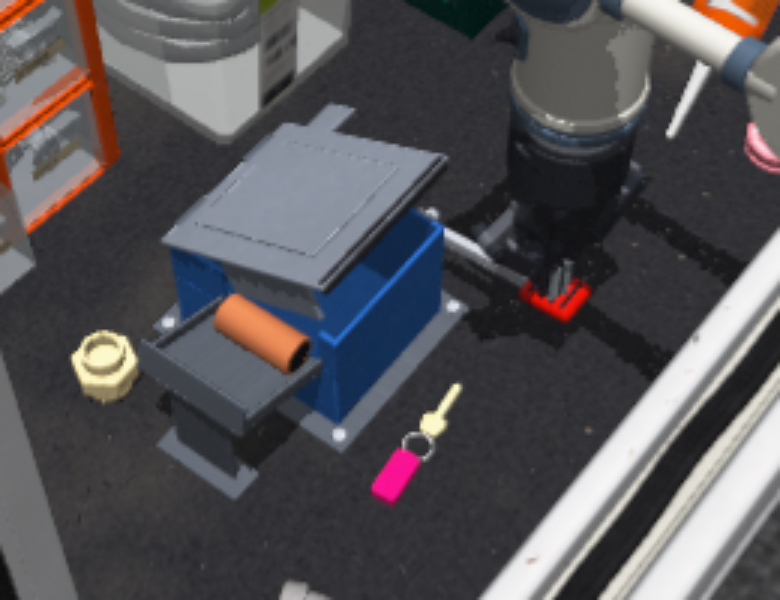

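The fingertips sit in the middle of the pad at about (560,290), and the lid is partly open. I'll keep pressing down to the stop.

Emit:
jog_arm([
  [0,0,0.25,0],
  [0,0,0.25,0],
  [0,0,0.25,0],
  [0,0,0.25,0],
  [0,0,0.2,0],
])

```text
time: 4.85
position: [0.4415, -0.0013, 0.0407]
eef_rot: [3.141, 0.0, 2.792]
ft_force: [0.1, -1.5, 2.5]
opening: 0.001
grip_force: 1.2
```

Emit:
jog_arm([
  [0,0,0.1,0],
  [0,0,0.1,0],
  [0,0,0.1,0],
])

```text
time: 5.15
position: [0.4419, -0.0013, 0.0382]
eef_rot: [3.141, 0.002, 2.792]
ft_force: [-12.7, 0.1, 26.6]
opening: -0.001
grip_force: 14.9
```

Emit:
jog_arm([
  [0,0,-0.05,0],
  [0,0,0,0],
  [0,0,0,0],
  [0,0,0,0],
  [0,0,0,0],
])

```text
time: 5.65
position: [0.4419, -0.0013, 0.0387]
eef_rot: [3.141, 0.002, 2.792]
ft_force: [-7.4, -0.1, 14.9]
opening: 0.002
grip_force: 8.1
```

```bash
python3 - <<'E'
from h import *
a=env.camera('side')['image'][150:350,200:460];b=env.camera('top')['image'][180:330,200:400]
a=cv2.resize(a,(520,400));b=cv2.resize(b,(280,400))
b=cv2.resize(env.camera('top')['image'][180:330,200:340],(280,300));b=np.vstack([b,np.zeros((100,280,3),np.uint8)])
cv2.imwrite('pics/s3.png',np.hstack([a,b])[:,:,::-1])
E
```

```text
(no output)
```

View pics/s3.png

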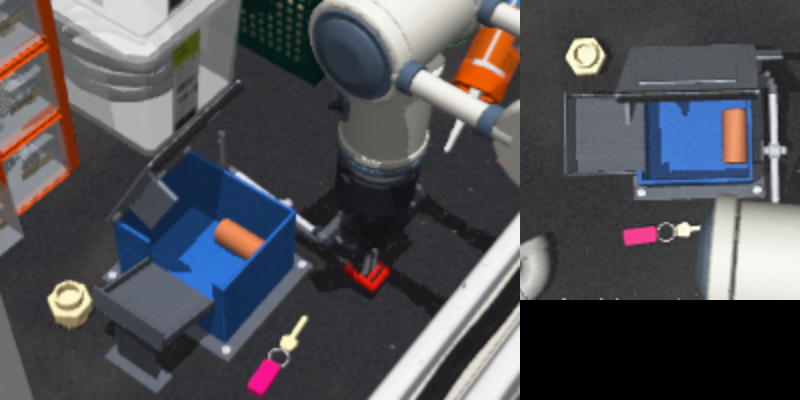

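The offcut is inside the bin, lying against the right wall, at (735,135) in the top view. Next I ease the lever up at 12 mm/s, about 4 s in all.

Emit:
jog_arm([
  [0,0,-0.06,0],
  [0,0,-0.06,0],
  [0,0,-0.06,0],
  [0,0,-0.06,0],
  [0,0,-0.06,0],
])

```text
time: 6.3
position: [0.4413, -0.0013, 0.0422]
eef_rot: [-3.142, -0.0, 2.792]
ft_force: [-1.0, -0.9, 2.5]
opening: 0.0
grip_force: 1.0
```

Emit:
jog_arm([
  [0,0,-0.06,0],
  [0,0,-0.06,0],
  [0,0,-0.06,0],
  [0,0,-0.06,0],
  [0,0,-0.06,0],
])

```text
time: 6.8
position: [0.4411, -0.0013, 0.0483]
eef_rot: [-3.141, -0.0, 2.792]
ft_force: [-2.2, -0.5, 3.5]
opening: 0.001
grip_force: 1.5
```

Emit:
jog_arm([
  [0,0,-0.06,0],
  [0,0,-0.06,0],
  [0,0,-0.06,0],
  [0,0,-0.06,0],
  [0,0,-0.06,0],
])

```text
time: 7.3
position: [0.4412, -0.0013, 0.0544]
eef_rot: [-3.142, -0.0, 2.792]
ft_force: [-3.5, -1.3, 3.3]
opening: 0.001
grip_force: 1.8
```

Emit:
jog_arm([
  [0,0,-0.06,0],
  [0,0,-0.06,0],
  [0,0,-0.06,0],
  [0,0,-0.06,0],
  [0,0,-0.06,0],
])

```text
time: 7.8
position: [0.4416, -0.0013, 0.0606]
eef_rot: [3.141, 0.001, 2.792]
ft_force: [-1.2, -0.1, 4.1]
opening: -0.001
grip_force: 1.7
```

Emit:
jog_arm([
  [0,0,-0.06,0],
  [0,0,-0.06,0],
  [0,0,-0.06,0],
  [0,0,-0.06,0],
  [0,0,-0.06,0],
])

```text
time: 8.3
position: [0.4418, -0.0012, 0.0667]
eef_rot: [3.141, 0.001, 2.792]
ft_force: [2.0, 0.3, 3.2]
opening: -0.004
grip_force: 1.7
```

Emit:
jog_arm([
  [0,0,-0.06,0],
  [0,0,-0.06,0],
  [0,0,-0.06,0],
  [0,0,-0.06,0],
  [0,0,-0.06,0],
])

```text
time: 8.8
position: [0.4413, -0.0012, 0.0724]
eef_rot: [3.141, 0.0, 2.792]
ft_force: [2.5, -0.2, 3.5]
opening: -0.002
grip_force: 1.8
```

Emit:
jog_arm([
  [0,0,-0.06,0],
  [0,0,-0.06,0],
  [0,0,-0.06,0],
  [0,0,-0.06,0],
  [0,0,-0.06,0],
])

```text
time: 9.3
position: [0.4413, -0.0013, 0.0784]
eef_rot: [3.142, 0.0, 2.792]
ft_force: [3.2, 0.6, 2.6]
opening: 0.003
grip_force: 1.8
```

Emit:
jog_arm([
  [0,0,-0.06,0],
  [0,0,-0.06,0],
  [0,0,-0.06,0],
  [0,0,-0.06,0],
  [0,0,-0.06,0],
])

```text
time: 9.8
position: [0.4402, -0.0013, 0.0834]
eef_rot: [-3.141, -0.003, 2.792]
ft_force: [0.2, -0.3, -0.2]
opening: 0.003
grip_force: 0.0
```

Emit:
jog_arm([
  [0,0,-0.06,0],
  [0,0,-0.06,0],
  [0,0,-0.06,0],
  [0,0,-0.06,0],
  [0,0,-0.06,0],
])

```text
time: 10.3
position: [0.4412, -0.0013, 0.0904]
eef_rot: [-3.142, -0.0, 2.792]
ft_force: [0.1, 0.1, 0.5]
opening: -0.001
grip_force: 0.0
```

The lever is at rest and no longer touched. I'll retreat upward and check.

Emit:
jog_arm([
  [0,0,-0.4,0],
  [0,0,-0.8,0],
  [0,0,-0.8,0],
  [0,0,-0.8,0],
  [0,0,-0.5,0],
])

```text
time: 10.8
position: [0.442, -0.0013, 0.1592]
eef_rot: [3.141, 0.003, 2.792]
ft_force: [0.4, -0.6, 0.5]
opening: 0.001
grip_force: 0.0
```

Emit:
jog_arm([
  [0,0,0,0],
  [0,0,0,0],
  [0,0,0,0],
])

```text
time: 11.1
position: [0.4409, -0.0013, 0.1554]
eef_rot: [-3.141, -0.002, 2.792]
ft_force: [0.0, -0.2, -0.7]
opening: -0.003
grip_force: 0.0
```

```bash
python3 - <<'E'
from h import *
c=env.camera('side');i=c['image'][150:450,200:500];cv2.imwrite('pics/s4.png',cv2.resize(i,None,fx=2,fy=2)[:,:,::-1])
E
```

```text
(no output)
```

View pics/s4.png

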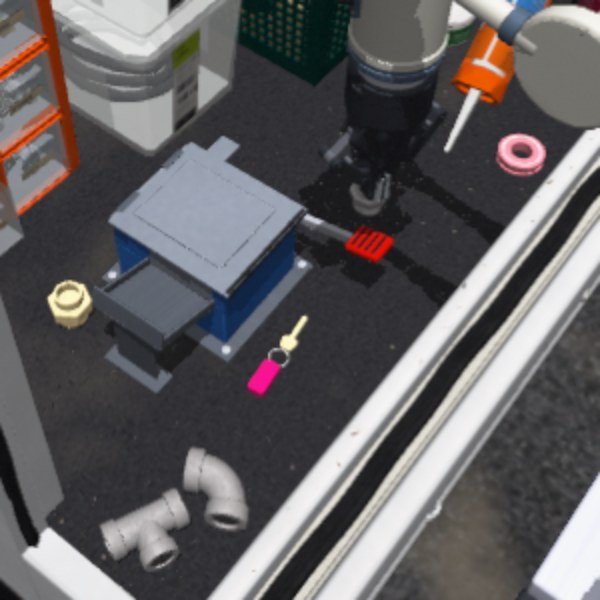

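The lid is shut, the chute is empty, the lever pad is up at (369,243), and the tools and fittings in view haven't moved.

```bash
python3 -c "
from bench import env
print(env.finish_job())"
```

```text
the job is handed in; nothing more can be done
None
```

The job is handed in: I pressed the lever to its stop, the offcut rolled into the bin, and I eased the lever up over about 4 s so the lid closed gently; the arm touched only the lever.

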